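# Snap shut the crossover housings

### The arm

A 6-joint arm with a two-finger parallel gripper is mounted at the origin on the work surface. World frame = base frame: x ahead of the robot, y to its left, z up, the work surface at z = 0. Lengths are in mm, angles in rad, forces in N, time in s.
With the tool pointing down it reaches from about 300 to 775 mm from the base axis. Payload 14.6 kg.
Tool frame: the origin (TCP) lies on the centre line of the jaws, within the pads' length; the fingertips stand 19 mm ahead of it and the grasp point (between the pads) is the TCP (bot.tip_reach is the distance from the TCP to the fingertips, in mm); z points along the fingers, y is the line along which they close (so a half turn about z gives the same grasp; the last joint's range is limited). The gripper opens to 85 mm and grips with 20 to 120 N. Pads are 22 mm wide; open, the fingers measure 114 mm over their backs; the gripper's body (76 mm by 85 mm) begins 54 mm behind the grasp point. The pads swing forward as they close: fully open they stand 13 mm farther back than shut.
Start: joints at [-1.22, 0.3, 1.521, -0, 1.321, -0.067], TCP at [223.155, -502.684, 250.281] pointing down, gripper open.
Joint ranges: [-3.03, 3.03], [-0.79, 2.21], [0.23, 2.52], [-1.04, 4.18], [0, 3.07], [-2.55, 2.55]. Speed limits (rad/s): [2.22, 2.22, 2.57, 3.14, 3.14, 3.14].

### API

Orientations are given as a unit quaternion [w, x, y, z].
In Python, from rig import bot gives the robot as it stands. Calls block until the motion is done:
- bot.move_to(position, orientation): joint-space move of the TCP to a pose.
- bot.servo_line(position, attitude=None, speed=150, until_force=None): straight line of the TCP; attitude=None keeps the orientation; speed is the mean speed in mm/s. With until_force (N) it stops when the force on the tool has changed by that much, and returns True; else False.
- bot.move_joints(angles): joint-space move.
- bot.move_gripper(opening, grip_force=None): finger opening in mm; grip_force is the grip in N (None keeps the last); returns when the fingers have stopped.
- bot.dwell(seconds).
- bot.ik(position, orientation): joint angles nearest the present ones, or None.
- bot.read_state(): the state.
- bot.read_camera(name): name is "scene" or "top"; returns a dict with "image" (420x560x3 uint8, blue, green, red), "depth" (420x560 float32, mm along the optical axis (not along the pixel's ray), 0 where there is no reading), "fovy" (degrees; the focal length in pixels is half the picture's height over the tangent of half this angle, whatever the lens; pixels are square), "cx", "cy" (the principal point, pixels), "eye" and "attitude" of the camera in the world. Camera axes: x right, y down, z forward; pixel columns grow to the right and rows downward; lengths in mm; the calibration is good to about 2 mm. A picture is of the moment at which its call begins.
A pose or a line that the arm cannot do raises bot.MotionError and nothing moves.
- bot.finish_job(): hands the job in; it is judged then, once.
The state is a dict: "clock": time; "joint_positions": joint angles; "qvel": joint speeds; "effort": joint torques, N m; "ee_pos": TCP position; "tool_rot": TCP orientation; "ft_force": force on the tool from outside, world axes, zero at the start; "moment": the same for the moment, N m; "grip_width": finger opening in mm; "grip_force": force on a finger pad.
Only numpy, scipy, OpenCV 4.12 (cv2) and the standard library are available. Lean on these libraries where they do the work, as an engineer would, in place of code of your own. Each camera call takes 0.05 s, during which the arm holds its last target. There are 200 camera calls.

### The job

On this loudspeaker assembly bench, the long rectangular and the short rectangular crossover housings have their coils fitted: press their hinged covers down until the catches hold them fully shut. Leave the cover of the round housing standing open just as it is, since it still waits for its parts.

Things in the scene. Friction and masses are not known exactly. Their poses are not given: they have to be found in the camera images.
- long_press (a point): Press point on the cover of the long housing: black box, 95 mm from hinge to free edge, 140 wide. Site: on the 6 mm cover's top face, mid-width, x to the free edge (27 mm on), y along the hinge, z out of the top; z's tilt is the opening (18-33 deg at first). Level hinge axis 68 mm along -x and 6 along -z, 50 above the table; shut, the top is level, 56 above the table. Housing is fixed.
- short_press (a point): Press point on the cover of the short housing: black box, 95 mm from hinge to free edge, 75 wide; point, heights, opening as for the long one. On both a weak spring lifts the cover again if let go half-way; in the last 7 mm a sprung steel catch at the free edge gives way (6 to 12 N at this point) and snaps over the cover's lip; a hard stop follows when it is level.
- round_press (a point): The same point on the cover of the round housing: empty black drum 95 mm in diameter, round cover 6 mm thick with the same hinge, catch, heights and opening. To be left open; it moves at a touch of about 1 N. The three fixed housings stand side by side across the bench in any order, hinges roughly towards the robot (within 30 deg).

How it is judged (in metres and radians):
At the end, for the whole second after the job is handed in: The covers of the long and the short rectangular housings stay shut by themselves (within 0.1 rad, about 6 degrees, of level) and the round housing's cover is still open (more than 0.2 rad) (angle between each of long_press, short_press's own z axis and vertical below 0.1 rad and angle between round_press's own z axis and vertical above 0.2 rad); the robot touches nothing.
It fails at once if the round housing's cover is moved by more than 15 mm at its press point (distance of round_press from where it was at the start of the episode above 0.015 m).
It also fails if it takes over 35 s, if anything falls off the work surface, if the arm or the gripper's body presses on something with over 40 N, if the wrist force passes 120 N, or if a joint passes its speed limit or range.

## Working session

There is one attempt and no reset: what is moved stays moved. The work goes in short steps, each a Python script; the robot and the scene stay as the last script left them, time stands still between calls to the robot, and variables do not carry over. Pictures are saved under pics/ and viewed, at most 10 in all, crops included, and the job is handed in when it is done.

```bash
ls; mkdir -p pics; cat > h.py <<'E'
import numpy as np, cv2
from scipy.spatial.transform import Rotation as R
def rot(q): return R.from_quat([q[1],q[2],q[3],q[0]]).as_matrix()
def cloud(c):
    d=c["depth"]; f=d.shape[0]/2/np.tan(np.radians(c["fovy"])/2)
    v,u=np.mgrid[:d.shape[0],:d.shape[1]]
    P=np.dstack([(u-c["cx"])/f*d,(v-c["cy"])/f*d,d])
    A=np.array(c["attitude"]); A=rot(A) if A.size==4 else A
    return P@A.T+np.array(c["eye"])
E
python3 - <<'E'
from rig import bot
from h import *
import pickle
for n in("top","scene"):
    c=bot.read_camera(n); pickle.dump(c,open(n+".pkl","wb")); cv2.imwrite(f"pics/{n}0.png",c["image"])
    print(n,c["eye"],c["attitude"],c["fovy"],c["cx"],c["cy"],(c["depth"]>0).mean())
print(bot.read_state())
E
```

```text
pics
top [483.23789135   3.90807072 873.79648012] [ 0.03949174 -0.69879009  0.7139186  -0.02128492] 55.22145488091687 283.5967894779304 210.00969353567072 0.9960884353741497
scene [ 912.07084681 -413.69266517  857.16001848] [-0.28428882  0.89688114  0.32337248 -0.10106595] 45.39596141535701 276.8780874423233 201.3755988060423 0.9958503401360544
{'clock': 0.1, 'joint_positions': array([-1.21964044e+00,  3.00421165e-01,  1.52149076e+00, -5.31724849e-06,
        1.32068726e+00, -6.65909309e-02]), 'qvel': array([-0.00076951, -0.00141332, -0.00160845, -0.0004734 ,  0.00060494,
       -0.00016585]), 'effort': array([ 1.08698954e-03, -5.44367945e+01, -3.62372732e+01, -1.16869364e-04,
        2.96273844e-03, -3.88464275e-05]), 'ee_pos': array([ 223.07627588, -502.53698752,  249.78690436]), 'tool_rot': array([-4.97809940e-04,  9.78264883e-01,  2.07358544e-01, -7.39133618e-05]), 'ft_force': array([-0.33387382,  0.51572303, -0.20433241]), 'moment': array([-0.03528595, -0.02613886, -0.00838023]), 'grip_force': 0.0, 'grip_width': 85.28257278266855}
```

View pics/top0.png

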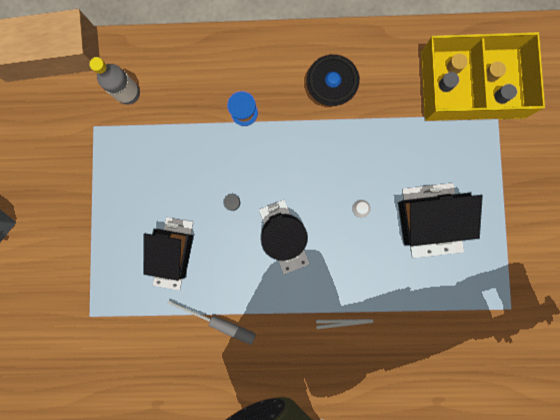

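View pics/scene0.png

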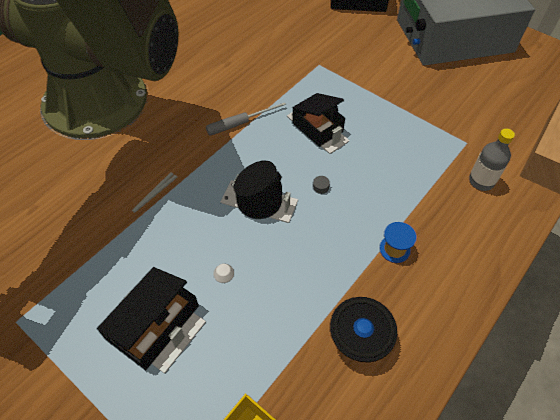

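The top view shows the short housing at about (167,255), the round one at (284,237) and the long one at (440,218). The free edges and catches are at the upper (far) side. Next I fit the cover planes from depth.

```bash
cat > cov.py <<'E'
from h import *
BOX={"short":(130,225,200,285),"round":(250,205,318,268),"long":(385,185,495,255)}
def covers(c,n=None):
    P=cloud(c); m=c["image"].max(2)<60; out={}
    for k,(a,b,e,f) in BOX.items():
        Q=P[b:f,a:e][m[b:f,a:e]]; Q=Q[(Q[:,2]>42)&(Q[:,2]<125)]
        rng=np.random.default_rng(0); best=None
        for _ in range(300):
            t=Q[rng.choice(len(Q),3,False)]; nn=np.cross(t[1]-t[0],t[2]-t[0]); l=np.linalg.norm(nn)
            if l<200: continue
            nn/=l; nn*=np.sign(nn[2])
            if nn[2]<.7: continue
            i=abs((Q-t[0])@nn)<2
            if best is None or i.sum()>best.sum(): best=i
        I=Q[best]; ctr=I.mean(0); nn=np.linalg.svd(I-ctr,full_matrices=False)[2][2]; nn*=np.sign(nn[2])
        tilt=np.arccos(nn[2]); y=np.cross([0,0,1],nn); y/=np.linalg.norm(y)  # hinge axis
        x=np.cross(y,nn); 
        if tilt<.15: out[k]=dict(tilt=tilt,c=ctr); continue
        s=(I-ctr)@np.c_[x,y]; lo,hi=np.percentile(s,[.5,99.5],axis=0)
        out[k]=dict(tilt=tilt,c=ctr,x=x,y=y,n=nn,ext=hi-lo,near=ctr+x*lo[0]+y*(lo[1]+hi[1])/2,far=ctr+x*hi[0]+y*(lo[1]+hi[1])/2,N=len(I))
    return out
E
python3 - <<'E'
import pickle; from cov import *
np.set_printoptions(precision=3,suppress=True)
c=pickle.load(open("top.pkl","rb"))
for k,o in covers(c).items():
    print(k); [print("  ",a,b) for a,b in o.items()]
    print("   yaw",np.degrees(np.arctan2(o['x'][1],o['x'][0])))
    # hinge line: axis 6 below the top face, 50 high -> top face point above axis
    t=o['tilt']; zh=50+6*np.cos(t); h=o['c']+o['x']*(zh-o['c'][2])/o['x'][2]
    h+=o['y']*((o['near']-h)@o['y']); print("   hinge-top",h,"press",h+68*o['x'],"free edge len",(o['far']-h)@o['x'])
E
```

```text
short
   tilt 0.47639040982785913
   c [465.555 267.74   79.27 ]
   x [-0.872  0.17  -0.459]
   y [-0.191 -0.982  0.   ]
   n [-0.45   0.088  0.889]
   ext [95.183 72.148]
   near [506.865 259.557 101.002]
   far [423.843 275.749  57.353]
   N 1348
   yaw 168.96435793981422
   hinge-top [420.    276.498  55.332] press [360.688 288.065  24.149] free edge len -4.406950097549088
round
   tilt 0.4918242281837598
   c [496.295  24.693  79.596]
   x [-0.825 -0.309 -0.472]
   y [ 0.351 -0.936  0.   ]
   n [-0.442 -0.166  0.881]
   ext [93.349 86.529]
   near [535.943  39.433 102.257]
   far [458.889  10.565  58.175]
   N 1398
   yaw -159.46118504776476
   hinge-top [453.845   8.675  55.289] press [397.715 -12.355  23.177] free edge len -6.1106901836615934
long
   tilt 0.4515871707289172
   c [ 525.593 -292.94    77.39 ]
   x [-0.895 -0.089 -0.436]
   y [ 0.098 -0.995  0.   ]
   n [-0.434 -0.043  0.9  ]
   ext [ 94.064 137.029]
   near [ 567.465 -288.712   97.802]
   far [ 483.242 -297.044   56.753]
   N 2711
   yaw -174.35028026608222
   hinge-top [ 480.462 -297.319   55.399] press [ 419.576 -303.342   25.724] free edge len -3.104052286593187
```

The x axis came out with its sign flipped, because the covers rise away from the robot. The sizes (95×72, 94×137) and hinge heights match what was given. The press points are short ≈ (479,265,86) and long ≈ (541,-291,85). I'll press the long cover first.

```bash
cat > press.py <<'E'
import sys,pickle
from rig import bot
from cov import *
np.set_printoptions(precision=2,suppress=True)
def press(k):
    o=covers(pickle.load(open("top.pkl","rb")))[k]; x=-o['x']; t=o['tilt']
    h=o['c']+x*(50+6*np.cos(t)-o['c'][2])/x[2]; y=o['y']; h=h+y*((o['near']-h)@y)
    H=h-6*o['n']; xh=np.r_[x[:2]/np.linalg.norm(x[:2]),0]
    arc=lambda a,r=72: H+r*(np.cos(a)*xh+np.sin(a)*np.r_[0,0,1])+6*(-np.sin(a)*xh+np.cos(a)*np.r_[0,0,1])
    L=np.r_[0,0,bot.tip_reach]; q=[0,1,0,0]
    print(k,"H",H,"start",arc(t),"end",arc(0),"tip",bot.tip_reach)
    bot.move_gripper(0)
    bot.move_to(arc(t)+L+[0,0,150],q)
    bot.servo_line(arc(t)+L+[0,0,15],speed=200)
    for a in (t*.75,t*.5,t*.25,.06): bot.servo_line(arc(a)+L,speed=60)
    s=bot.read_state(); print("near shut",s['ee_pos'],s['ft_force'])
    hit=bot.servo_line(arc(0)+L-[0,0,5],speed=30,until_force=28)
    s=bot.read_state(); print("hit",hit,"tip z",s['ee_pos'][2]-bot.tip_reach,s['ft_force'])
    bot.servo_line(arc(0)+L+[0,0,170],speed=200)
    c=bot.read_camera("top"); cv2.imwrite(f"pics/{k}.png",c["image"])
    for n,o in covers(c).items(): print(n,"tilt",o['tilt'],"c",o['c'])
    print("clock",bot.read_state()['clock'])
press(sys.argv[1])
E
python3 press.py long
```

```text
long H [ 483.07 -297.06   50.  ] start [ 544.93 -290.94   86.82] end [ 554.72 -289.97   56.  ] tip 19.0
near shut [ 554.2  -290.     79.15] [ 0.06 -0.92 -0.12]
hit True tip z 55.85973633349167 [-5.8   2.28 14.26]
short tilt 0.4746238831486127 c [465.79 267.49  79.29]
round tilt 0.49798540014907366 c [495.51  24.7   79.22]
long tilt 0.005230049000474582 c [ 529.32 -290.32   55.34]
clock 5.8167
```

```bash
python3 press.py short && python3 - <<'E'
from rig import bot
from cov import *
s=bot.read_state(); bot.servo_line(s['ee_pos']+[-60,60,40],speed=150); bot.dwell(.5)
c=bot.read_camera("top"); cv2.imwrite("pics/end.png",c["image"])
for n,o in covers(c).items(): print(n,o['tilt'],o['c'],o.get('N'))
s=bot.read_state(); print(s['clock'],s['ft_force'],s['ee_pos'])
E
```

```text
short H [422.7  275.97  50.  ] start [482.8  264.25  88.35] end [493.37 262.19  56.  ] tip 19.0
near shut [492.85 262.27  79.17] [-0.49  0.49 -0.44]
hit True tip z 55.710779842889565 [-7.57 -3.58 18.18]
short tilt 0.009336631198460716 c [469.73 264.03  56.16]
round tilt 0.4992757051263236 c [496.56  24.17  79.65]
long tilt 0.004870950270080288 c [ 530.44 -292.07   55.3 ]
clock 11.5917
short 0.010041056571803104 [470.7080703  267.02532554  56.19055038] None
round 0.49879343084553845 [496.58922018  24.14394481  79.52578301] 1382
long 0.0034739082546841465 [ 530.44289359 -292.48070861   55.49269034] None
12.9167 [ 0.39211938 -0.64251732  0.08887071] [433.07045164 321.93743013 283.44097935]
```

View pics/end.png

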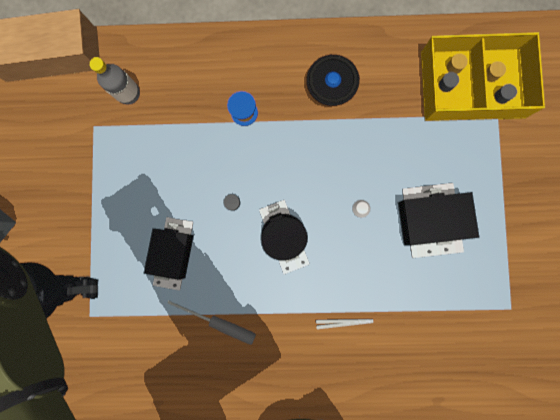

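The short cover (168,253) and long cover (438,218) are level and staying shut. The round cover (284,237) hasn't moved, and the arm is clear.

```bash
python3 -c "
from rig import bot
print(bot.finish_job())"
```

```text
the job is handed in; nothing more can be done
None
```

The long and short covers are pressed shut and holding level (within 0.01 rad), the round cover still stands open at about 0.50 rad, unmoved, and the job was handed in at about 13 s; the hand-in call returned no verdict.

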